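# Hold the green acrylic sample in the inspection lamp's light path

### The arm

A 7-joint arm with a two-finger parallel gripper is mounted at the origin on the work surface. World frame = base frame: x ahead of the robot, y to its left, z up, the work surface at z = 0. Lengths are in m, angles in degrees, forces in N, time in s.
With the tool pointing down it reaches from about 0.425 to 0.875 m from the base axis. Payload 4.7 kg.
Tool frame: the origin (TCP) lies between the finger pads; the fingertips stand 19 mm ahead of it and the grasp point (between the pads) is the TCP; x points along the fingers, z is the direction in which the jaws open and shut, and the axes are right-handed (so a half turn about x gives the same grasp; the last joint's range is limited). The gripper opens to 87 mm and grips with 3 to 60 N. Pads are 19 mm wide; open, the fingers measure 117 mm over their backs; the gripper's body (75 mm by 190 mm) begins 51 mm behind the grasp point.
Start: joints at [-73.677, 18.392, -4.016, 83.108, 1.295, 78.541, -3.26], TCP at [0.174, 0.626, 0.242] pointing down, gripper open.
Joint ranges: [-163.93, 163.93], [-17.29, 119.83], [-79.2, 71.16], [3.27, 140.29], [-89.18, 269.18], [5.43, 117.66], [-154.24, 154.24]. Speed limits (degrees/s): [147.25, 147.25, 180, 180, 180, 180, 180].

### API

Orientations are given as [roll, pitch, yaw] about the fixed x, y, z axes, in that order (R = Rz(yaw) Ry(pitch) Rx(roll)).
In Python, from cell import monitor, read_camera, camera_model, env, regions_of gives the robot as it stands. The module is installed in compiled form; this text tells all that it offers.
- The arm moves only by the tool step_arm, never from a script. Its argument "deltas" is a list of rows, each a list of 5 numbers: the gripper's target within -1 to 1 (fully open at 1, half-way at 0, shut at -1), then the shift along the tool's x, y, z in m, then the turn about the tool's x in degrees. A call has 1 to 12 rows; each row is the pose to reach, as a shift and turn from the pose commanded when the call began, along the tool's axes at that moment; what a row does not reach only later rows make up. A row lasts 1/8 s, in which the tool goes at most 62.5 mm and 10.7 degrees, less where a joint would pass 70% of its speed; a pose out of reach is approached as far as the arm can. A call with a gripper value outside its range is refused whole. The fingers move at their own pace and stop on an object; "newtons" is the grip in N (left out, the last holds). Time passes only in rows, so rows that repeat a pose let the fingers close. It gives the time, the measured TCP pose, the force and the opening at its end, in the units of the state.
- monitor.get_obs(): the state, without advancing time (a new reading comes with each control period).
- read_camera(name): name is "scene" or "side" or "wrist"; returns (picture, depth): 400x640x3 uint8, red, green, blue; 400x640 float32, m along the optical axis (not along the pixel's ray), 0 where there is no reading.
- camera_model(name): a dict with "fx", "fy", "cx", "cy" (pixels), "k1" (the pictures are not rectified: a ray, as slopes to the right and down, at radius r is drawn at 1 + k1 r^2 times it, then the intrinsics apply), "xyz" and "attitude" of the camera in the world. Camera axes: x right, y down, z forward; pixel columns grow to the right and rows downward; lengths in m; the calibration is good to about 2 mm. A picture is of the moment at which its call begins: read the wrist's pose just before it. camera_model takes no time and is no camera call; for the wrist camera it gives the pose at the moment of the call.
- env.sign_off(): hands the job in, once; it reports no verdict.
Trained networks look in the newest picture that a camera, given by its name, has taken for a name from the list of things; names that differ only in an ending like _2 or _b are one class to them, and where a whole thing is asked for, a point or a joint stands for the part that bears it (a point fixed in the world has none). Each returns a list of dicts, best first, with "p" (0 to 1); they miss things now and then, are a little off and sometimes report something else, mostly with a low value. They report only what shows in the picture. A call takes as long as a camera call. They do not tell look-alikes from the thing itself.
- regions_of(camera, thing): "pixels" (400x640 bool, what is visible of it) and "pixel" ([column, row] in pixels, amid what is visible of it).
The state is a dict: "time_s": time; "qpos": joint angles; "joint_velocities": joint speeds; "effort": joint torques, N m; "tool_pos": TCP position; "tool_rot": TCP orientation; "force": force on the tool from outside, world axes, zero at the start; "wrist_torque": the same for the moment, N m; "grip_width": finger opening in m.
Only numpy, scipy, OpenCV 4.12 (cv2) and the standard library are available. Lean on these libraries where they do the work, as an engineer would, in place of code of your own. Each camera call takes 0.05 s, during which the arm holds its last target. There are 200 camera calls.

### The job

Switch on the inspection lamp by pushing its red-tipped toggle fully over, then take the green acrylic sample block out of the wooden rack, gripping it by its two white frosted side faces only and never letting the fingers touch the clear glossy faces. Hold it upright and still in the light path above the black line on the bench board, a glossy face square to the beam, so that the lamp's light passes through the middle of the block to the ring on the screen, and finish while still holding it there. Do not bump the block on the lamp or the screen, and leave the other two blocks in the rack and the model house and paint jar where they are.

Things in the scene. Friction and masses are not known exactly. Their poses are not given: they have to be found in the camera images.
- bench: Light bench, fixed: plywood board 110 (x) x 355 mm (y), 15 mm thick; at its -y end a grey driver box (70 x 46 mm, top 95 mm above the table, centred at y = -210 mm), then the lamp; at its +y end the screen. A black line crosses the board between lens and screen. Origin: on the table under that line, mid-width; y from lamp to screen, z up. Place and yaw vary.
- beam_mid (a point): The point on the beam's axis straight above the black line: 120 mm above the table, 73 mm from the lamp's lens and 90 mm from the screen. Its y axis runs along the beam from lamp to screen, its x axis across the beam, z up.
- lens (a point): Centre of the lens of the LED spot lamp, on the beam axis. The lamp is a black and silver cylinder on a post, at most 52 mm across, reaching from here 85 mm back along the bench's -y; axis 120 mm, top 146 mm above the table.
- screen_ring (a point): Centre of the black ring on the upright white opal screen, on the beam axis. The screen is 120 mm wide across the beam, 4 mm thick, its top 170 mm above the table.
- lamp_switch (a joint): Toggle on top of the driver box: 0 rad = off, leaning to the bench's -x side; 0.9 rad = fully over to the +x side = on (end stop). On counts from 0.7 rad. It swings about the bench's y axis and stays where it is left; about 1.5 N at the tip moves it.
- switch_tip (a point): Centre of the toggle's red ball (14 mm across), 30 mm from the pivot; it moves with the toggle, 26 mm from off to on.
- switch_pivot (a point): The toggle's pivot, on top of the driver box, 97 mm above the table; axes as the bench's (the toggle swings towards +x).
- rack: Wooden rack, fixed to the table: 200 mm (its x) by 70 mm (its y) by 24 mm high, with three pockets in a row along x at 60 mm spacing (28 x 37 mm, 16 mm deep, floor 8 mm above the table). Origin: centre of its underside. Its place and yaw vary.
- green_block: The sample: clear green acrylic block 25 (x) x 34 (y) x 75 mm tall (z), about 75 g, standing in one of the three pockets (which varies), top 83 mm above the table. +x and -x faces: clear, glossy, not to be touched. +y and -y faces: frosted white, 34 mm apart, turned to the rack's long sides: grip these. Top frosted, dull green. Origin: centre of its underside.
- green_centre (a point): The middle of the green block, 37.5 mm above its underside; axes as the block's.
- amber_block: Amber block of the same size and shape, in another pocket of the rack: leave it there.
- clear_block: Colourless block of the same size and shape, in another pocket of the rack: leave it there.
- model_house: Cream model house with terracotta gable roof, 61 x 81 mm, 65 mm high, loose on the table: leave it. Origin: centre of its underside.
- paint_jar: Blue paint jar with black cap, 48 mm across, 60 mm high, loose on the table: leave it. Origin: centre of its underside.
Not all that is in view belongs to the job. Of the things like the green_block, leave any that is purple; of the rest the larger one is meant.

How it is judged (in metres and radians):
On the way, in this order (a step that is already met when the one before it is completed fails the run):
1. the lamp is switched on (value of joint lamp_switch above 0.7 rad), for 0.2 s.
2. the green block is lifted clear of the rack in the fingers (z of green_block in the frame of rack above 0.03 m and contact force between the fingers and green_block above 2 N and contact force between green_block and rack below 0.2 N), for 0.2 s.
At the end, for the whole second after the job is handed in: Toggle on (0.7 rad up); fingers hold the green block still, clear of all else, upright and square to the beam within 8.5 degrees, its middle within 8 mm sideways, 12 mm in height and 25 mm along the beam of the point above the line; other blocks within 15 mm, house and jar 20 mm of their start (value of joint lamp_switch above 0.7 rad and x of green_centre in the frame of beam_mid between -0.008 and 0.008 m and y of green_centre in the frame of beam_mid between -0.025 and 0.025 m and z of green_centre in the frame of beam_mid between -0.012 and 0.012 m and angle between the x axis of green_block and the y axis of beam_mid, either way round below 0.15 rad and angle between green_block's own z axis and vertical below 0.15 rad and linear speed of green_block below 0.02 m/s and contact force between the fingers and green_block above 2 N and contact force between green_block and bench below 0.2 N and contact force between green_block and rack below 0.2 N and distance of each of amber_block, clear_block from where it was at the start of the episode below 0.015 m and distance of each of model_house, paint_jar from where it was at the start of the episode below 0.02 m); the arm keeps its last pose, push and grip.
It fails at once if the fingers touch a glossy face of the green block (contact force between the fingers and green_block_c1 above 1 N or contact force between the fingers and green_block_c2 above 1 N).
It fails at once if the block is bumped on the light bench (contact force between green_block and bench above 1.5 N).
It fails at once if another block is taken from its pocket (distance of any of amber_block, clear_block from where it was at the start of the episode above 0.015 m).
It fails at once if the model house or the paint jar is knocked (distance of any of model_house, paint_jar from where it was at the start of the episode above 0.02 m).
It also fails if it takes over 45 s, if anything falls off the work surface, if the arm or the gripper's body presses on something with over 40 N, if the wrist force passes 120 N, or if a joint passes its speed limit or range.

## Working session

There is one attempt and no reset: what is moved stays moved. The work goes in short steps, Python scripts to look and compute and a tool call to move; the robot and the scene stay as the last step left them, time stands still between calls to the robot, and variables do not carry over. Pictures are saved under pics/ and viewed, about 8 in all and at most 12, crops included, and the job is handed in when it is done.

Besides the shell and the picture viewer there is one more tool, called after "Emit:" as name(argument=value, ...) on one line, values as JSON. step_arm: Moves the arm, as the interface text tells. Its arguments: {"type":"object","properties":{"deltas":{"type":"array"},"newtons":{"type":"number"}},"required":["deltas"]}

```bash
mkdir -p pics; cat > h.py <<'E'
import numpy as np, cv2
from cell import monitor, read_camera, camera_model, env, regions_of
from scipy.spatial.transform import Rotation as R
def rot(a):
    a=np.array(a,float)
    if a.shape==(3,3): return a
    if a.shape==(4,): return R.from_quat(a).as_matrix()
    return R.from_euler('xyz',a,degrees=True).as_matrix()
def cloud(d,m):
    "world points for each pixel 400x640x3 (nan where no depth)"
    v,u=np.mgrid[0:400,0:640]
    x=(u-m['cx'])/m['fx'];y=(v-m['cy'])/m['fy'];a,b=x.copy(),y.copy()
    for _ in range(8):
        s=1+m['k1']*(a*a+b*b);a=x/s;b=y/s
    P=np.dstack([a*d,b*d,d]);P[d<=0]=np.nan
    return P@rot(m['attitude']).T+np.array(m['xyz'])
def save(n,im): cv2.imwrite('pics/'+n,im[:,:,::-1])
E
python3 - <<'E'
from h import *
print(monitor.get_obs())
ims=[]
for c in('scene','side'):
    m=camera_model(c);print(c,m)
    im,d=read_camera(c);np.savez(c+'.npz',im=im,P=cloud(d,m));ims.append(im)
    P=cloud(d,m)
    for t in('green_block','amber_block','clear_block','lamp_switch','bench','rack','model_house','paint_jar','screen_ring','lens'):
        try:
            for r in regions_of(c,t)[:4]:
                q=P[r['pixels']];print(c,t,round(r['p'],2),np.round(r['pixel']),r['pixels'].sum(),np.nanmedian(q,0).round(3),'top',np.nanpercentile(q[:,2],97).round(3))
        except Exception as e: print(t,e)
save('a.png',ims[0]);save('b.png',ims[1])
E
```

```text
{'time_s': 0.0, 'qpos': array([-73.67676993,  18.44186021,  -4.01582103,  83.1749688 ,
         1.29699869,  78.54028345,  -3.26097155]), 'joint_velocities': array([ 0.0430405 ,  0.0899861 , -0.01953699,  0.02349116,  0.06411198,
        0.02819556,  0.07266091]), 'effort': array([-2.83140635e-04, -4.91278768e+01, -4.03975379e-01, -3.12532032e+01,
       -6.38216198e-02,  4.38560452e-02,  1.75396112e-04]), 'tool_pos': array([0.17379071, 0.62580093, 0.2404292 ]), 'tool_rot': array([-176.12808138,   89.88798778, -101.64185793]), 'force': array([ 0.2660783 , -0.51922272,  0.54088836]), 'wrist_torque': array([-0.00718184, -0.04080985, -0.01024352]), 'grip_width': 0.08699991562020072}
scene {'fx': 387.1154460157126, 'fy': 387.1154460157126, 'cx': 320.4790890455396, 'cy': 198.63559541784986, 'k1': -0.06768105590566935, 'xyz': array([1.16700354, 0.32808189, 0.70476333]), 'attitude': array([-1.31771145e+02, -1.20076487e-01,  1.13651388e+02])}
scene green_block 0.9 [408. 236.] 298 [0.546 0.269 0.074] top 0.085
scene green_block 0.7 [440. 272.] 594 [0.606 0.364 0.051] top 0.076
scene green_blo
[... 1274 characters left out ...]
0.79 [303. 304.] 599 [0.472 0.28  0.07 ] top 0.085
side clear_block 0.95 [257. 266.] 544 [0.589 0.27  0.068] top 0.085
side bench 0.95 [325. 185.] 5331 [0.608 0.064 0.064] top 0.166
side rack 0.95 [285. 304.] 2084 [0.513 0.289 0.024] top 0.026
side rack 0.51 [328. 185.] 5067 [0.606 0.065 0.068] top 0.166
side rack 0.4 [407. 249.] 1283 [0.357 0.061 0.056] top 0.067
side model_house 0.66 [406. 247.] 1298 [0.357 0.061 0.056] top 0.067
side paint_jar 0.57 [239. 210.] 538 [0.738 0.137 0.041] top 0.062
side screen_ring 0.92 [324. 185.] 5302 [0.607 0.064 0.065] top 0.166
side screen_ring 0.65 [280. 281.] 590 [0.531 0.275 0.067] top 0.085
side lens 0.66 [326. 188.] 5117 [0.606 0.065 0.067] top 0.166
```

View pics/a.png

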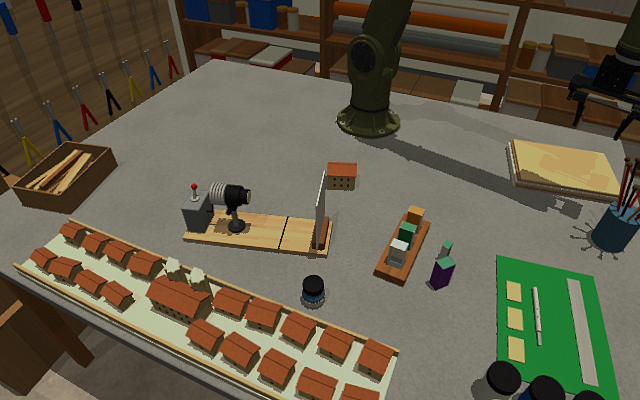

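View pics/b.png

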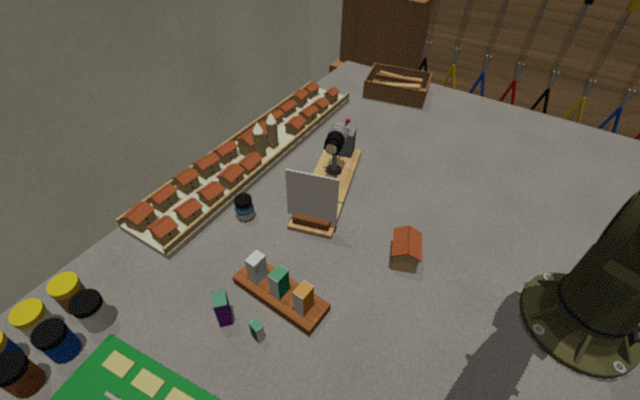

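The things that look like the green block are:
- **Rack centre pocket**, scene (408,236) / side (278,280): a full-size, all-green block.
- **Outside the rack**, scene (440,272) / side (225,307): purple sides with a green top, so excluded.
- **Outside the rack**, scene (446,248) / side (259,330): green but small, so excluded.

The block in the rack fits. I'll confirm it in a crop and measure.

```bash
python3 - <<'E'
from h import *
S={c:np.load(c+'.npz') for c in('scene','side')}
a=cv2.resize(S['scene']['im'][195:300,370:470],None,fx=4,fy=4,interpolation=cv2.INTER_CUBIC)
b=cv2.resize(S['side']['im'][240:345,200:300],None,fx=4,fy=4,interpolation=cv2.INTER_CUBIC)
save('c.png',np.hstack([a[:420],b[:420]]))
b=cv2.resize(S['scene']['im'][165:260,170:340],None,fx=4.6,fy=4.6,interpolation=cv2.INTER_CUBIC);save('d.png',b)
for c in S:
    P=S[c]['P'];im=S[c]['im'].astype(int)
    q=P[(abs(P[...,0]-.55)<.16)&(abs(P[...,1]-.28)<.065)&(P[...,2]>.078)&(P[...,2]<.09)]
    for n,x in(('amber',.48),('green',.538),('clear',.6)):
        k=q[abs(q[:,0]-x)<.028]; r=cv2.minAreaRect(k[:,:2].astype(np.float32)); print(c,n,len(k),k.mean(0).round(4),np.round(r[0],4),np.round(r[1],4),r[2])
    k=P[(abs(P[...,0]-.55)<.16)&(abs(P[...,1]-.28)<.075)&(P[...,2]>.018)&(P[...,2]<.029)]
    r=cv2.minAreaRect(k[:,:2].astype(np.float32));print('rack',np.round(r[0],4),np.round(r[1],4),r[2])
    reg=(P[...,0]>.5)&(P[...,0]<.78)&(P[...,1]>-.35)&(P[...,1]<.16)
    k=P[reg&(P[...,2]>.010)&(P[...,2]<.019)]
    r=cv2.minAreaRect(k[:,:2].astype(np.float32));print('board',len(k),np.round(r[0],4),np.round(r[1],4),r[2],np.percentile(k,[1,99],0).round(3))
    k=P[reg&(P[...,2]>.09)&(P[...,2]<.165)&(P[...,1]>.0)]
    cc=k.mean(0);w=np.linalg.svd(k-cc,full_matrices=False)[2];print('screen',len(k),cc.round(4),w[2].round(4),np.percentile(k,[1,99],0).round(3))
    red=reg&(im[...,0]>130)&(im[...,1]<70)&(im[...,2]<70)&(P[...,2]>.09)
    print('red',red.sum(),np.argwhere(red).mean(0) if red.any() else '',P[red].mean(0).round(4))
    k=P[reg&(P[...,2]>.088)&(P[...,2]<.1)&(P[...,1]<-.12)];
    if len(k)>5:r=cv2.minAreaRect(k[:,:2].astype(np.float32));print('box',len(k),np.round(r[0],4),np.round(r[1],4),r[2])
    bl=reg&(im.max(2)<70)&(P[...,2]<.02)&(P[...,2]>.011)
    print('line',P[bl][::6].round(3).tolist()[:25])
E
```

```text
scene amber 124 [0.4774 0.2708 0.0832] [0.4755 0.2712] [0.0333 0.0278] 82.7144546508789
scene green 151 [0.5374 0.2672 0.0831] [0.5351 0.2676] [0.034  0.0288] 84.81436157226562
scene clear 169 [0.5969 0.2627 0.083 ] [0.5952 0.2629] [0.0341 0.0267] 85.0711669921875
rack [0.5377 0.2948] [0.128 0.203] 86.86532592773438
board 3761 [ 0.6905 -0.0531] [0.253  0.3667] 15.646652221679688 [[ 0.544 -0.225  0.011]
 [ 0.76   0.127  0.018]]
screen 224 [0.5963 0.0784 0.1282] [-2.557e-01  9.668e-01 -9.000e-04] [[0.535 0.062 0.09 ]
 [0.642 0.091 0.164]]
red 11 [184.90909091 193.36363636] [ 0.6532 -0.2196  0.1305]
box 439 [ 0.6525 -0.1816] [0.0726 0.1204] 17.350690841674805
line [[0.555, -0.032, 0.015], [0.568, -0.027, 0.015], [0.577, -0.023, 0.014], [0.623, -0.114, 0.016], [0.628, -0.111, 0.015], [0.634, -0.11, 0.014], [0.658, -0.138, 0.018], [0.7, -0.22, 0.02], [0.646, -0.111, 0.014], [0.69, -0.189, 0.02], [0.653, -0.115, 0.016], [0.616, -0.014, 0.013], [0.723, -0.226, 0.011], [0.714, -0.194, 0.012], [0.706, -0.17, 0.012], [0.702, -0.153, 0.012], [0.697, -0.136, 0.011], [0.692, -0.114, 0.012], [0.68
[... 188 characters left out ...]
29 0.0833] [0.4775 0.272 ] [0.0348 0.0257] 85.84020233154297
side green 232 [0.5362 0.2688 0.0832] [0.5368 0.2675] [0.0353 0.0253] 84.92765808105469
side clear 214 [0.5964 0.2643 0.0833] [0.5979 0.2629] [0.0352 0.0276] 85.82291412353516
rack [0.5395 0.2943] [0.1254 0.2014] 85.9039306640625
board 1364 [ 0.6886 -0.0506] [0.2443 0.3664] 15.32382583618164 [[ 0.532 -0.248  0.011]
 [ 0.739  0.15   0.019]]
screen 1327 [0.5834 0.0748 0.1288] [ 0.2622 -0.965   0.0035] [[0.527 0.059 0.091]
 [0.641 0.091 0.164]]
red 7 [119.57142857 347.28571429] [ 0.6528 -0.217   0.1306]
box 84 [ 0.6396 -0.2257] [0.0281 0.0502] 36.59857177734375
line [[0.638, -0.204, 0.02], [0.628, -0.116, 0.017], [0.567, 0.081, 0.02]]
```

View pics/c.png

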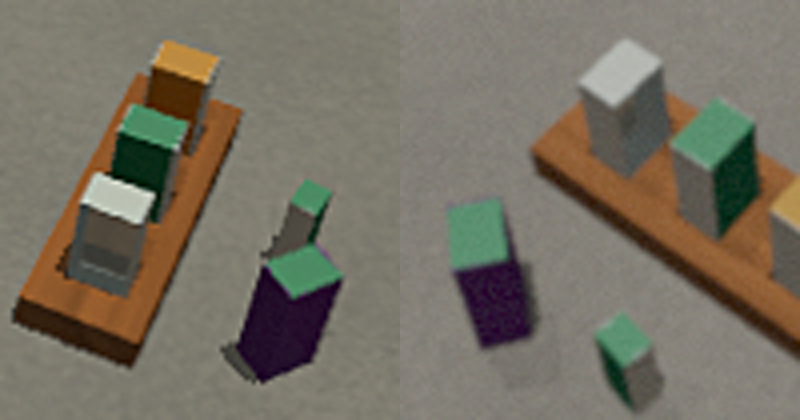

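View pics/d.png

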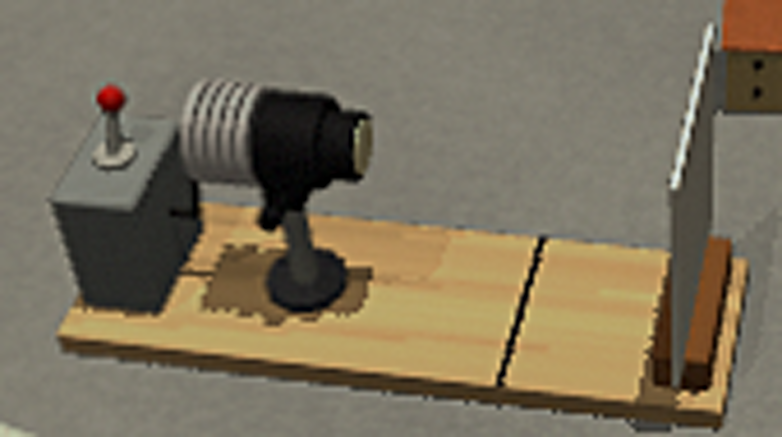

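The crops confirm it. The centre-pocket block is the full-size green one, with grey frosted sides facing the rack's long sides. The bench crop shows the toggle off, with its ball at crop (111,98), and the black line running from (543,238) to (500,385). Next I'll refine the bench frame and work out the tool axes.

```bash
cat >> h.py <<'E'
def ray(m,u,v):
    p=cv2.undistortPoints(np.array([[[u,v]]],float),np.array([[m['fx'],0,m['cx']],[0,m['fy'],m['cy']],[0,0,1.]]),np.array([m['k1'],0,0,0]))[0,0]
    return rot(m['attitude'])@np.array([p[0],p[1],1.])
def onz(m,u,v,z):
    r=ray(m,u,v);o=np.array(m['xyz']);return o+r*(z-o[2])/r[2]
def plan(x,y,z,jaw):
    "shift in tool axes & turn about tool x to bring TCP to xyz with jaw axis at heading jaw (mod 180)"
    o=monitor.get_obs();T=rot(o['tool_rot']);d=T.T@(np.array([x,y,z])-o['tool_pos'])
    h=np.degrees(np.arctan2(T[1,2],T[0,2]));t=-((jaw-h+90)%180-90)
    print('TCP',o['tool_pos'].round(4),'jaw now',h.round(2),'axes',T.round(3).tolist(),'shift',d.round(4),'turn',round(t,2),'q',o['qpos'].round(1),'t',o['time_s'],'F',o['force'].round(1),'w',o['grip_width'].round(4))
E
python3 - <<'E'
from h import *
m=camera_model('scene')
for c,r in((543,238),(500,385)): print('line',onz(m,170+(c+.5)/4.6-.5,165+(r+.5)/4.6-.5,.015).round(4))
for c in('scene','side'):
    P=np.load(c+'.npz')['P'];reg=(P[...,0]>.5)&(P[...,0]<.78)&(P[...,1]>-.35)&(P[...,1]<.14)
    e=np.array([.9654,.2608]);f=np.array([-.2608,.9654])
    q=P[reg];u=q[:,:2]@e;v=q[:,:2]@f;z=q[:,2]
    for n,s in(('box',(z>.089)&(z<.099)&(v<-.34)),('screen',(z>.1)&(z<.165)&(v>-.12)),('barrel',(z>.13)&(v>-.35)&(v<-.2)),('board',(z>.012)&(z<.018)&(v<-.02)),('ball',(z>.115)&(v<-.36))):
        if s.sum()>3: print(c,n,s.sum(),'u',np.percentile(u[s],[1,50,99]).round(4),'v',np.percentile(v[s],[1,50,99]).round(4),'zmax',z[s].max().round(4))
    s=(z>.143)&(v>-.35)&(v<-.2)
    if s.sum()>5: print('crest u',np.median(u[s]))
plan(.65,-.218,.24,15)
E
```

```text
line [ 0.5547 -0.0297  0.015 ]
line [ 0.6588 -0.0007  0.015 ]
scene box 375 u [0.5498 0.5929 0.6183] v [-0.4045 -0.3779 -0.3594] zmax 0.099
scene screen 194 u [0.5333 0.5986 0.6431] v [-0.0817 -0.0796 -0.0792] zmax 0.1647
scene barrel 486 u [0.5661 0.5911 0.606 ] v [-0.3295 -0.2903 -0.2474] zmax 0.1478
scene board 3571 u [0.5292 0.5945 0.6381] v [-0.4018 -0.2155 -0.0607] zmax 0.018
scene ball 38 u [0.5668 0.5751 0.5786] v [-0.3892 -0.3818 -0.3769] zmax 0.1322
crest u 0.5835239099133981
side box 81 u [0.5502 0.5598 0.5775] v [-0.406  -0.3836 -0.3587] zmax 0.0978
side screen 1161 u [0.5247 0.5823 0.6428] v [-0.0824 -0.0799 -0.0779] zmax 0.165
side barrel 371 u [0.5624 0.5817 0.607 ] v [-0.3308 -0.2861 -0.246 ] zmax 0.1477
side board 1230 u [0.5296 0.5581 0.64  ] v [-0.4016 -0.2741 -0.058 ] zmax 0.018
side ball 24 u [0.5682 0.5745 0.5807] v [-0.3855 -0.3805 -0.3748] zmax 0.1334
crest u 0.5838097541742016Traceback (most recent call last):
  File "<stdin>", line 12, in <module>
  File "h.py", line 27, in plan
    print('TCP',o['tool_pos'].round(4),'jaw now',h.round(2),'axes',T.round(3).tolist(),'shift',d.round(4),'turn',round(t,2),'q',o['qpos'].round(1),'t',o['time_s'],'F',o['force'].round(1),'w',o['grip_width'].round(4))
                                                                                                                                                                                               ^^^^^^^^^^^^^^^^^^^^^
AttributeError: 'float' object has no attribute 'round'
```

```bash
sed -i "s/o\['grip_width'\].round(4)/round(float(o['grip_width']),4)/" h.py; python3 -c "
from h import *
plan(.655,-.219,.22,15.1)"
```

```text
TCP [0.1739 0.6263 0.2416] jaw now 74.48 axes [[0.0, -0.964, 0.268], [0.0, 0.268, 0.964], [-1.0, -0.0, 0.0]] shift [ 0.0216 -0.6897 -0.6858] turn 59.38 q [-73.7  18.4  -4.   83.1   1.3  78.5  -3.3] t 1.1 F [ 0.  -0.5  0.7] w 0.0872
```

Emit:
step_arm(deltas=[[1, 0, -0.05, -0.05, 4], [1, 0, -0.09, -0.09, 8], [1, 0, -0.13, -0.13, 12], [1, 0, -0.17, -0.17, 16], [1, 0, -0.21, -0.21, 20], [1, 0, -0.25, -0.25, 24], [1, 0, -0.29, -0.29, 28], [1, 0, -0.33, -0.33, 32], [1, 0, -0.37, -0.37, 36], [1, 0, -0.41, -0.41, 40], [1, 0, -0.45, -0.45, 44], [1, 0, -0.49, -0.49, 48]])

```text
time_s: 2.6
tool_pos: [0.5157, 0.0216, 0.242]
tool_rot: [7.5, 89.9, 33.9]
force: [0.6, 0.8, -0.3]
grip_width: 0.0871
```

```bash
python3 -c "
from h import *
plan(.655,-.219,.22,15.1)"
```

```text
TCP [0.5157 0.0216 0.242 ] jaw now 26.37 axes [[0.001, -0.444, 0.896], [0.001, 0.896, 0.444], [-1.0, 0.0, 0.001]] shift [ 0.022  -0.2774  0.0179] turn 11.27 q [-36.6   1.4  32.  103.   -0.8  75.8  22. ] t 2.6 F [ 0.6  0.8 -0.3] w 0.0871
```

Emit:
step_arm(deltas=[[0, 0, -0.05, 0.003, 2], [0, 0, -0.1, 0.006, 4], [0, 0, -0.15, 0.01, 6], [0, 0, -0.2, 0.013, 8], [0, 0.01, -0.24, 0.016, 10], [0, 0.02, -0.2774, 0.018, 11.3], [0, 0.022, -0.2774, 0.018, 11.3], [0, 0.022, -0.2774, 0.018, 11.3]])

```text
time_s: 3.6
tool_pos: [0.6547, -0.2163, 0.2193]
tool_rot: [105.2, 89.9, 120.4]
force: [-0.3, 0.1, 0.8]
grip_width: 0.0435
```

```bash
python3 - <<'E'
from h import *
plan(.655,-.219,.130,15.1)
m=camera_model('wrist');im,d=read_camera('wrist');save('e.png',im);np.savez('w.npz',im=im,P=cloud(d,m))
P=cloud(d,m);e=np.array([.9654,.2608]);f=np.array([-.2608,.9654])
red=(im[...,0]>110)&(im[...,1]<70)&(im[...,2]<70)&(P[...,2]>.1)
q=P[red];print(len(q),'ball u',np.percentile(q[:,:2]@e,[1,50,99]),'v',np.percentile(q[:,:2]@f,[1,50,99]),'z',q[:,2].max(),np.argwhere(red).mean(0))
E
```

```text
TCP [ 0.6547 -0.2163  0.2193] jaw now 15.22 axes [[-0.001, -0.263, 0.965], [0.001, 0.965, 0.263], [-1.0, 0.001, -0.0]] shift [ 0.0893 -0.0028 -0.0004] turn 0.12 q [-12.8  27.8  41.1  79.8 -18.3  79.1  43.7] t 3.6 F [-0.3  0.1  0.8] w 0.0435
95 ball u [0.56727327 0.57009469 0.57348706] v [-0.39027017 -0.38469707 -0.38123823] z 0.133504457180728 [214.90526316 320.51578947]
```

View pics/e.png

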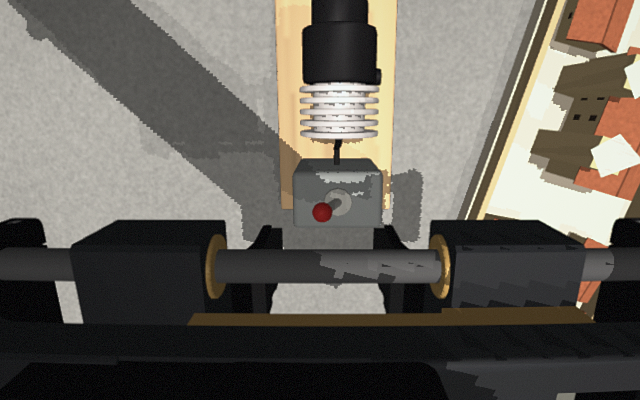

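The wrist view shows the red ball at (321,212), midway between the open fingers, and the lamp straight ahead. The positions agree with the earlier estimates, so I'll descend and push towards bench +x.

Emit:
step_arm(deltas=[[0, 0.03, -0.003, 0, 0], [0, 0.06, -0.003, 0, 0], [0, 0.088, -0.003, 0, 0], [0, 0.088, -0.003, 0, 0], [0, 0.088, -0.003, 0.01, 0], [0, 0.088, -0.003, 0.018, 0], [0, 0.088, -0.003, 0.024, 0], [0, 0.088, -0.003, 0.03, 0], [0, 0.088, -0.003, 0.033, 0], [0, 0.088, -0.003, 0.035, 0], [0, 0.088, -0.003, 0.035, 0], [0, 0.088, -0.003, 0.035, 0]])

```text
time_s: 5.15
tool_pos: [0.6887, -0.2114, 0.1313]
tool_rot: [172.0, 89.9, -172.8]
force: [-5.0, -2.4, 1.4]
grip_width: 0.0436
```

Emit:
step_arm(deltas=[[0, 0, 0, -0.012, 0], [0, 0, 0, -0.012, 0], [0, -0.05, 0, -0.012, 0], [0, -0.1, 0, -0.012, 0], [0, -0.11, 0, -0.012, 0], [0, -0.11, 0, -0.012, 0]])

```text
time_s: 5.9
tool_pos: [0.6784, -0.2136, 0.2422]
tool_rot: [-5.2, 89.9, 10.0]
force: [-0.2, 0.2, -1.3]
grip_width: 0.0437
```

```bash
python3 - <<'E'
from h import *
m=camera_model('wrist');im,d=read_camera('wrist');P=cloud(d,m)
e=np.array([.9654,.2608]);f=np.array([-.2608,.9654])
red=(im[...,0]>110)&(im[...,1]<70)&(im[...,2]<70)&(P[...,2]>.1)
q=P[red];print(len(q),'ball u',np.percentile(q[:,:2]@e,[1,50,99]),'v',np.percentile(q[:,:2]@f,[1,50,99]))
u=P[...,:2]@e;v=P[...,:2]@f;s=(P[...,2]>.143)&(P[...,2]<.15)&(v>-.35)&(v<-.2)
print('crest u',np.median(u[s]),s.sum(),'lens end v',np.percentile(v[(P[...,2]>.1)&(v>-.34)&(v<-.2)],99.5))
save('f.png',im)
plan(.537,.268,.24,86)
E
```

```text
87 ball u [0.59201255 0.5950021  0.60090553] v [-0.38994539 -0.38518553 -0.3813212 ]
crest u 0.5825462384882685 2037 lens end v -0.251125256774069
TCP [ 0.6778 -0.2133  0.2406] jaw now 15.21 axes [[-0.0, -0.262, 0.965], [0.001, 0.965, 0.262], [-1.0, 0.001, -0.0]] shift [ 0.0011  0.5014 -0.0095] turn -70.79 q [-11.7  30.   40.8  74.5 -19.3  82.4  42.9] t 5.95 F [ 0.7  0.5 -0.8] w 0.0438
```

The ball moved 25.5 mm, from u = 0.570 to 0.5955 (of 26 mm), so the lamp is on. Next I'll go above the rack.

Emit:
step_arm(deltas=[[1, 0, 0.04, -0.001, -6], [1, 0, 0.085, -0.002, -13], [1, 0, 0.13, -0.003, -20], [1, 0, 0.18, -0.004, -27], [1, 0, 0.23, -0.005, -34], [1, 0, 0.28, -0.006, -41], [1, 0, 0.33, -0.007, -48], [1, 0, 0.38, -0.008, -55], [1, 0, 0.43, -0.009, -61], [1, 0, 0.475, -0.0095, -66], [1, 0, 0.5014, -0.0095, -70.8], [1, 0, 0.5014, -0.0095, -70.8]])

```text
time_s: 7.45
tool_pos: [0.535, 0.2702, 0.2392]
tool_rot: [107.1, 89.8, -166.6]
force: [0.4, -1.1, 0.4]
grip_width: 0.0874
```

```bash
python3 - <<'E'
from h import *
m=camera_model('wrist');im,d=read_camera('wrist');P=cloud(d,m);save('g.png',im)
q=(P[...,2]>.076)&(P[...,2]<.09)
for n,x in(('amber',.477),('green',.537),('clear',.597)):
    k=P[q&(abs(P[...,0]-x)<.027)&(abs(P[...,1]-.268)<.05)]
    if len(k)>10: r=cv2.minAreaRect(k[:,:2].astype(np.float32));print(n,len(k),np.round(r[0],4),np.round(r[1],4),r[2])
plan(.537,.2675,.058,86)
E
```

```text
amber 1304 [0.4755 0.27  ] [0.0342 0.025 ] 86.24320983886719
green 1192 [0.5353 0.2656] [0.0338 0.0253] 86.0269775390625
clear 437 [0.5866 0.262 ] [0.0334 0.0089] 86.36787414550781
TCP [0.5362 0.2676 0.2397] jaw now 86.03 axes [[-0.002, -0.998, 0.069], [-0.002, 0.069, 0.998], [-1.0, 0.002, -0.002]] shift [ 0.1817 -0.0012  0.0003] turn 0.03 q [-46.   12.5  19.8  91.5  -4.3  76.9  60.4] t 7.5 F [ 1.  -1.4  0.1] w 0.0872
```

View pics/g.png

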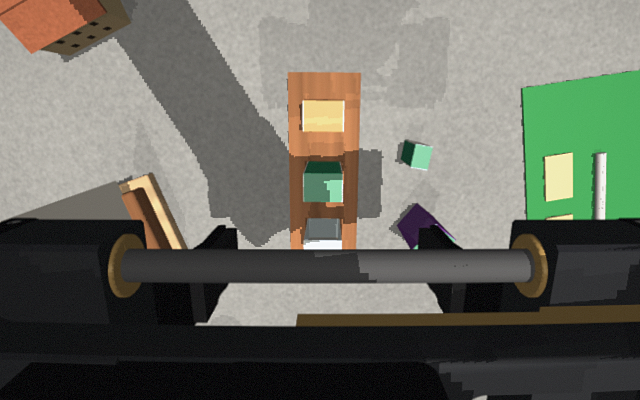

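The wrist view shows the green block at (323,188) between amber at (323,115) and clear at (322,232), squarely between the open jaws. I'll descend and grip.

Emit:
step_arm(deltas=[[1, 0.05, 0, 0, 0], [1, 0.1, 0, 0, 0], [1, 0.14, 0, 0, 0], [1, 0.165, 0, 0, 0], [1, 0.18, 0, 0, 0], [1, 0.18, 0, 0, 0], [0, 0.18, 0, 0, 0], [-0.3, 0.18, 0, 0, 0], [-0.6, 0.18, 0, 0, 0], [-1, 0.18, 0, 0, 0], [-1, 0.18, 0, 0, 0], [-1, 0.18, 0, 0, 0]], newtons=20)

```text
time_s: 9.0
tool_pos: [0.5373, 0.2673, 0.0616]
tool_rot: [-175.3, 90.0, -89.3]
force: [-0.7, -0.4, 0.2]
grip_width: 0.0353
```

Emit:
step_arm(deltas=[[-1, 0, 0, 0, 0], [-1, 0, 0, 0, 0], [-1, -0.01, 0, 0, 0], [-1, -0.02, 0, 0, 0], [-1, -0.04, 0, 0, 0], [-1, -0.07, 0, 0, 0], [-1, -0.11, 0, 0, 0], [-1, -0.15, 0, 0, 0], [-1, -0.19, 0, 0, 0], [-1, -0.2, 0, 0, 0], [-1, -0.2, 0, 0, 0]])

```text
time_s: 10.38
tool_pos: [0.5375, 0.2675, 0.2625]
tool_rot: [-45.6, 89.9, 40.4]
force: [-0.4, 0.8, -2.3]
grip_width: 0.0341
```

```bash
python3 - <<'E'
from h import *
for c in('side','scene'):
    im,d=read_camera(c);P=cloud(d,camera_model(c));save('l_%s.png'%c,im)
    for r in regions_of(c,'green_block')[:4]:
        q=P[r['pixels']];print(c,round(r['p'],2),np.round(r['pixel']),np.nanmedian(q,0).round(3),np.nanpercentile(q[:,2],[3,97]).round(3))
plan(.6087,-.0137,.26,15.1)
E
```

```text
side 0.85 [226. 307.] [0.591 0.371 0.063] [0.002 0.077]
side 0.8 [258. 328.] [0.516 0.364 0.044] [0.005 0.051]
side 0.62 [275. 217.] [0.526 0.275 0.248] [0.213 0.285]
side 0.5 [328. 189.] [0.603 0.064 0.062] [0.009 0.161]
scene 0.98 [422. 168.] [0.546 0.267 0.255] [0.211 0.283]
scene 0.92 [443. 273.] [0.606 0.363 0.05 ] [0.001 0.076]
scene 0.6 [446. 248.] [0.529 0.36  0.041] [0.008 0.051]
TCP [0.5365 0.267  0.2598] jaw now 85.98 axes [[-0.003, -0.998, 0.07], [-0.002, 0.07, 0.998], [-1.0, 0.002, -0.002]] shift [ 1.00e-04 -9.17e-02 -2.75e-01] turn 70.88 q [-46.1  12.   20.   89.8  -4.1  79.1  60.3] t 10.575 F [ 0.1 -0.1 -2. ] w 0.0337
```

Emit:
step_arm(deltas=[[-1, 0, -0.006, -0.018, 5], [-1, 0, -0.014, -0.042, 12], [-1, 0, -0.023, -0.069, 19], [-1, 0, -0.032, -0.096, 26], [-1, 0, -0.041, -0.123, 33], [-1, 0, -0.05, -0.15, 40], [-1, 0, -0.059, -0.177, 47], [-1, 0, -0.068, -0.204, 54], [-1, 0, -0.077, -0.231, 60], [-1, 0, -0.085, -0.255, 65], [-1, 0, -0.0917, -0.275, 69], [-1, 0, -0.0917, -0.275, 70.9]])

```text
time_s: 12.08
tool_pos: [0.6096, -0.0157, 0.2614]
tool_rot: [-120.0, 89.9, -105.3]
force: [0.5, -0.4, -1.5]
grip_width: 0.034
```

Emit:
step_arm(deltas=[[-1, 0, 0, 0, 0], [-1, 0, 0, 0, 0], [-1, 0, 0, 0, 0]])

```text
time_s: 12.45
tool_pos: [0.6095, -0.0122, 0.2616]
tool_rot: [72.6, 90.0, 87.8]
force: [0.4, 0.5, -0.2]
grip_width: 0.0338
```

```bash
python3 - <<'E'
from h import *
e=np.array([.9654,.2608]);f=np.array([-.2608,.9654])
for c in('side','scene','wrist'):
    m=camera_model(c);im,d=read_camera(c);P=cloud(d,m);save('m_%s.png'%c,im)
    u=P[...,:2]@e-.584;v=P[...,:2]@f+.172;z=P[...,2]
    s=(v>.05)&(v<.12)&(z>.09)&(z<.165)&(abs(u)<.08)
    if s.sum()>20:print(c,'screen u',np.percentile(u[s],[1,99]).round(4),'v',np.median(v[s]).round(4))
    for r in regions_of(c,'green_block')[:4]:
        k=r['pixels']&(z>.15)&np.isfinite(z);t=k&(z>np.nanpercentile(z[k],99)-.006) if k.sum()>20 else k
        if k.sum()>20: print(c,k.sum(),'block u',np.percentile(u[k],[2,98]).round(4),'v',np.percentile(v[k],[2,98]).round(4),'z',np.percentile(z[k],[1,99]).round(4))
plan(.6087,-.0137,.1345,15.1)
E
```

```text
side screen u [-0.0593  0.0588] v 0.0921
side 595 block u [-0.0142  0.0181] v [-0.0068  0.0171] z [0.2101 0.2851]
scene screen u [-0.0507  0.0587] v 0.0924
wrist screen u [-0.0601  0.0551] v 0.0872
wrist 5944 block u [-0.0157  0.0164] v [-0.0102  0.0142] z [0.2116 0.2843]
TCP [ 0.6095 -0.0133  0.2616] jaw now 15.1 axes [[0.0, -0.26, 0.965], [0.0, 0.965, 0.26], [-1.0, 0.0, 0.0]] shift [ 0.1271 -0.0002 -0.0009] turn -0.0 q [-32.2  14.6  37.4  88.8  -9.   79.6  21. ] t 12.75 F [-0.3 -0.3 -0.2] w 0.0339
```

```bash
python3 -c "
from h import *
print(camera_model('wrist')['xyz'])"
```

```text
[0.59195867 0.04966461 0.40502456]
```

Emit:
step_arm(deltas=[[-1, 0.01, 0, -0.001, 0], [-1, 0.03, 0, -0.001, 0], [-1, 0.05, 0, -0.001, 0], [-1, 0.07, 0, -0.001, 0], [-1, 0.09, 0, -0.001, 0], [-1, 0.11, 0, -0.001, 0], [-1, 0.12, 0, -0.001, 0], [-1, 0.127, 0, -0.001, 0], [-1, 0.127, 0, -0.001, 0], [-1, 0.127, 0, -0.001, 0], [-1, 0.127, 0, -0.001, 0], [-1, 0.127, 0, -0.001, 0]])

```text
time_s: 14.25
tool_pos: [0.6088, -0.0136, 0.135]
tool_rot: [0.7, 90.0, 15.8]
force: [1.0, 0.1, -0.7]
grip_width: 0.0343
```

```bash
python3 - <<'E'
from h import *
e=np.array([.9654,.2608]);f=np.array([-.2608,.9654])
ims=[]
for c in('side','scene','wrist'):
    m=camera_model(c);im,d=read_camera(c);P=cloud(d,m);ims.append(im)
    u=P[...,:2]@e-.584;v=P[...,:2]@f+.172;z=P[...,2]
    k=(abs(v)<.035)&(abs(u)<.03)&(z>.06)&(z<.165)&(im[...,1].astype(int)>im[...,0].astype(int)+12)
    if k.sum()>20:
        print(c,k.sum(),'block u',np.percentile(u[k],[2,98]).round(4),'v',np.percentile(v[k],[2,98]).round(4),'z',np.percentile(z[k],[1,99]).round(4))
    red=(im[...,0]>110)&(im[...,1]<70)&(im[...,2]<70)&(z>.1)&(abs(u)<.05)&(v<-.15)
    if red.any(): print('ball u',np.median(u[red]))
a=cv2.resize(ims[0][80:260,230:410],(400,400));b=cv2.resize(ims[1][130:280,170:320],(400,400))
save('z.png',np.hstack([a,b]))
plan(.6087,-.0137,.1345,15.1)
E
```

```text
side 307 block u [-0.0137  0.0178] v [-0.0053  0.0165] z [0.1087 0.1591]
scene 45 block u [-0.0168  0.0163] v [0.0141 0.0151] z [0.0831 0.1302]
ball u 0.014293925130180296
wrist 5976 block u [-0.016   0.0151] v [-0.0106  0.014 ] z [0.0834 0.1575]
TCP [ 0.6086 -0.0136  0.1347] jaw now 15.09 axes [[0.0, -0.26, 0.966], [0.0, 0.966, 0.26], [-1.0, 0.0, 0.0]] shift [ 0.0002 -0.0001  0.0001] turn -0.01 q [-30.7  19.9  35.9  97.9 -12.6  66.2  23.8] t 14.4 F [ 0.1  0.2 -2.2] w 0.0338
```

View pics/z.png

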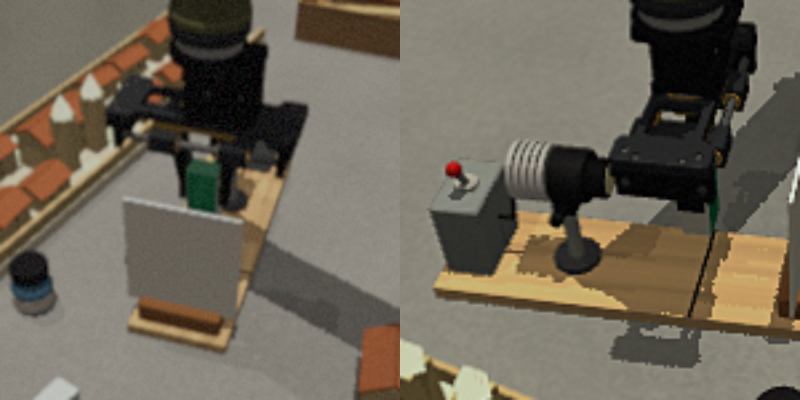

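The picture shows the block held upright above the black line between lens and screen. The toggle ball at crop (453,168) is over on the +x side. The measured errors are all within tolerance.

```bash
python3 -c "
from h import *
print(env.sign_off())"
```

```text
the job is handed in; nothing more can be done
None
```

I switched the lamp on, took the green block out of the rack's middle pocket by its frosted faces, and handed in at about 14.5 s while holding it in the beam. No verdict was reported.

**Last checks, from the cameras:**
- **Toggle:** the ball is 14 mm to the +x side of the pivot line (13 mm expected at the end stop). It moved 25.5 mm of the 26 mm travel.
- **Block position:** its middle is within about 1–2 mm sideways, about 2–5 mm along the beam, and at 120.5 mm height.
- **Block angle:** the jaws read 15.09° against the bench's estimated 15.1° yaw. The tool points straight down, and the opening is 34 mm, matching the block.
- **Disagreement:** the bench yaw estimates ranged from 14.8° to 15.6°, and camera positions differed by about 2 mm. Both are well inside the tolerances.

I did not measure the final positions of the other blocks, the house or the jar. Nothing in the forces or pictures suggested any contact with them.

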